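# Start the alignment gauge, drop the kickstand and hold the bike frame upright

### The arm

A 6-joint arm with a two-finger parallel gripper is mounted at the origin on the work surface. World frame = base frame: x ahead of the robot, y to its left, z up, the work surface at z = 0. Lengths are in m, angles in rad, forces in N, time in s.
With the tool pointing down it reaches from about 0.325 to 0.75 m from the base axis. Payload 7.6 kg.
Tool frame: the origin (TCP) lies between the finger pads; the fingertips stand 14 mm ahead of it and the grasp point (between the pads) lies 5 mm behind it (env.nose_length is the distance from the TCP to the fingertips, in m); z points along the fingers, x is the direction in which the jaws open and shut, and the axes are right-handed (so a half turn about z gives the same grasp; the last joint's range is limited). The gripper opens to 85 mm and grips with 20 to 120 N. Pads are 22 mm wide; open, the fingers measure 114 mm over their backs; the gripper's body (76 mm by 85 mm) begins 54 mm behind the grasp point. The pads swing forward as they close: fully open they stand 13 mm farther back than shut.
Start: joints at [-1.245, 0.052, 1.401, -0, 1.689, -0.07], TCP at [0.202, -0.484, 0.245] pointing down, gripper open.
Joint ranges: [-2.9, 2.9], [-0.91, 2.17], [0.12, 2.37], [-1.06, 4.2], [0.26, 2.73], [-2.93, 2.93]. Speed limits (rad/s): [2.57, 2.57, 3.01, 3.14, 3.14, 3.14].

### API

Orientations are given as a unit quaternion [x, y, z, w].
In Python, from bench import env, cams gives the robot as it stands.
- The arm moves only by the tool jog_arm, never from a script. Its argument "plan" is text: rows parted by semicolons, each of 7 numbers parted by spaces: the shift along the tool's x, y, z in mm, then the turn, a rotation vector about the tool's x, y, z in degrees, then the opening, from 0 (shut) to 1 (fully open). A call has 1 to 5 rows; each row is the pose to reach, as a shift and turn from the pose commanded when the call began, along the tool's axes at that moment; what a row does not reach only later rows make up. A row lasts 1/10 s, in which the tool goes at most 50 mm and 8.59 degrees, less where a joint would pass 70% of its speed; a pose out of reach is approached as far as the arm can. A call with a gripper value outside its range is refused whole. The fingers move at their own pace and stop on an object; "squeeze" is the grip in N (left out, the last holds). Time passes only in rows, so rows that repeat a pose let the fingers close. It gives the time, the measured TCP pose, the force and the opening at its end, in the units of the state.
- env.get_obs(): the state, without advancing time (a new reading comes with each control period).
- cams.snapshot(name): name is "side" or "top"; returns a dict with "img" (400x640x3 uint8, red, green, blue), "K" (3x3 intrinsics, pixels), "eye" and "attitude" of the camera in the world. Camera axes: x right, y up, looking along -z (the intrinsics and any distortion apply to the point x, -y, -z); pixel columns grow to the right and rows downward; lengths in m; the calibration is good to about 2 mm. A picture is of the moment at which its call begins. There is no depth.
- env.sign_off(): hands the job in, once; it reports no verdict.
Trained networks look in the newest picture that a camera, given by its name, has taken for a name from the list of things; names that differ only in an ending like _2 or _b are one class to them, and where a whole thing is asked for, a point or a joint stands for the part that bears it (a point fixed in the world has none). Each returns a list of dicts, best first, with "conf" (0 to 1); they miss things now and then, are a little off and sometimes report something else, mostly with a low value. They report only what shows in the picture. A call takes as long as a camera call.
- cams.find_in(camera, query): "uv" ([column, row] in pixels, amid what is visible of it).
- cams.pinpoint(camera, query): "uv" ([column, row] in pixels: a listed point, or the origin of a listed thing).
The state is a dict: "clock": time; "joint_positions": joint angles; "qd": joint speeds; "joint_torque": joint torques, N m; "position": TCP position; "eef_rot": TCP orientation; "force": force on the tool from outside, world axes, zero at the start; "ft_torque": the same for the moment, N m; "grip_width": finger opening in m.
Only numpy, scipy, OpenCV 4.12 (cv2) and the standard library are available. Lean on these libraries where they do the work, as an engineer would, in place of code of your own. Each camera call takes 0.05 s, during which the arm holds its last target.

### The job

Start the alignment gauge by pressing its three spring buttons fully in, one at a time: white, then yellow, then green. Then, while the blue bicycle frame stub still leans on its rest, flip its yellow kickstand down over centre until it snaps fully down; after that take the frame by its top tube, raise it upright and finish while still holding it there, steady, because it tips over again if let go. Leave the tools and other things on the bench where they are.

Things in the scene. Friction and masses are not known exactly. Their poses are not given: they have to be found in the camera images.
- fixture: Dark steel base plate fixed to the bench, 12 mm thick; place and yaw (to 0.3 rad) vary. Origin on the bench, straight below the middle of the frame's tipping axis. y: along the tipping axis, which is 35 mm above the bench; x: away from the robot, to the side of the rest. The plate reaches 60 mm to -x, 110 mm to +x, 100 mm to either side.
- frame (a joint): Tipping angle of the blue frame stub (190 mm wide, 230 mm tall, 1.6 kg, heavy geared hub on the rest side) about the fixture's y axis, rad: 0 upright, positive leaning to fixture +x. Starts on its rest at 0.30, its limit. Let go near upright it tips back to the rest; about 4 N at the top tube raises, 2 N holds it. Beyond about -0.15 the foot of the lowered kickstand stands on the bench.
- top_tube (a point): The frame's round top tube, 28 mm thick, 180 mm long, black rubber sleeve over its middle 90 mm: the place to hold. Origin at its centre, 215 mm from the tipping axis. y: along the tube, parallel to the tipping axis; z: away from the tipping axis (up when upright). Side stays join it 78 mm either side of its centre; between them it is free for 90 mm below.
- kick (a joint): Angle of the kickstand on its pivot, rad: 0 stowed (pointing to fixture +y and 20 degrees upward, in the frame's plane), 1.745 fully down (80 degrees below level). Starts at 0. Over-centre spring: below 0.7 it pushes the leg back to stowed, beyond 0.7 it snaps it down and keeps it there. About 5 N downward on the leg 100 mm from the pivot turns it.
- kick_tip (a point): Centre of the black rubber foot (ball, 18 mm) at the kickstand's free end. The yellow leg is a round bar 14 mm thick; the foot lies 130 mm from the pivot seen along the pivot axis and 60 mm further out than the pivot toward the robot's side (the leg splays outward from the frame).
- kick_pivot (a point): Kickstand pivot on the frame, 30 mm to the robot's side of the frame's plane, 50 mm to fixture +y of its middle and 115 mm from the tipping axis. The pivot axis is at right angles to the frame's plane.
- rest_mid (a point): Middle of the rest: a black rubber bar 20 mm thick and 180 mm long, parallel to the tipping axis, 172 mm above the bench, on two posts at its ends; fixed to the fixture.
- control_box: Grey control box of the alignment gauge, 200 x 90 x 50 mm, fixed to the bench, at a different place and yaw each time. Origin in the middle of its underside, its x axis along the 200 mm. Three buttons stand in a row on its top, 58 mm apart; which colour is where varies.
- white (a joint): Travel of the white button, m: 0 released, 0.006 fully in; it counts as pressed beyond 0.004. Springs back; fully in takes 5 N.
- white_top (a point): Centre of the top face of the white button (28 mm across, standing 10 mm out of its black collar of 44 mm), 72 mm above the bench when released; pressed straight down.
- yellow (a joint): Travel of the yellow button, m: 0 released, 0.006 fully in; it counts as pressed beyond 0.004. Springs back; fully in takes 5 N.
- yellow_top (a point): Centre of the top face of the yellow button (28 mm across, standing 10 mm out of its black collar of 44 mm), 72 mm above the bench when released; pressed straight down.
- green (a joint): Travel of the green button, m: 0 released, 0.006 fully in; it counts as pressed beyond 0.004. Springs back; fully in takes 5 N.
- green_top (a point): Centre of the top face of the green button (28 mm across, standing 10 mm out of its black collar of 44 mm), 72 mm above the bench when released; pressed straight down.
- spanner: Loose steel spanner lying on the bench in front of the fixture, 30 mm high at most. Leave alone.
- tape_roll: Loose red roll of tape, 90 mm across, 30 mm high; origin under its centre. Leave alone.
- oil_bottle: Loose yellow oil bottle, 64 mm across, 160 mm tall; origin under its centre. Leave alone.
- screwdriver: Loose screwdriver lying on the bench to the right of the control box. Leave alone.
- mallet: Loose hammer lying on the bench behind the fixture. Leave alone.
- drill: Loose yellow and black cordless drill standing on its battery at the right, about 210 mm tall. Leave alone.
- nut_dish: Loose steel dish at the back left, 90 mm across, 30 mm high. Leave alone.

How it is judged:
On the way, in this order (a step that is already met when the one before it is completed fails the run):
1. white button pressed fully in, alone (value of joint white above 0.004 m and value of joint each of yellow, green below 0.002 m), for 0.05 s.
2. then the yellow button, alone (value of joint yellow above 0.004 m and value of joint each of white, green below 0.002 m), for 0.05 s.
3. then the green button, alone (value of joint green above 0.004 m and value of joint each of white, yellow below 0.002 m), for 0.05 s.
4. kickstand over centre and fully down while the frame still leans on its rest (value of joint kick above 1.6 rad and value of joint frame above 0.2 rad), for 0.2 s.
At the end, for the whole second after the job is handed in: Through the last second the fingers press on the top tube (over 0.5 N), the frame is within 0.06 rad of upright and steady (under 0.08 rad/s), off the rest and off the kickstand's foot; the kickstand is fully down (over 1.6 rad) and all buttons are released (value of joint frame between -0.06 and 0.06 rad and velocity of joint frame between -0.08 and 0.08 rad/s and value of joint kick above 1.6 rad and contact force between the fingers and frame_c0 above 0.5 N and value of joint each of white, yellow, green below 0.002 m); the arm keeps its last pose, push and grip.
It fails at once if two buttons pressed at the same time (value of joint each of white, yellow above 0.003 m or value of joint each of white, green above 0.003 m or value of joint each of yellow, green above 0.003 m).
It fails at once if a tool or another loose thing on the bench shoved away (over 25 mm) (distance of any of spanner, tape_roll, oil_bottle, screwdriver, mallet, drill, nut_dish from where it was at the start of the episode above 0.025 m).
It also fails if it takes over 64 s, if anything falls off the work surface, if the arm or the gripper's body presses on something with over 40 N, if the wrist force passes 120 N, or if a joint passes its speed limit or range.

## Working session

There is one attempt and no reset: what is moved stays moved. The work goes in short steps, Python scripts to look and compute and a tool call to move; the robot and the scene stay as the last step left them, time stands still between calls to the robot, and variables do not carry over. Pictures are saved under pics/ and viewed, and the job is handed in when it is done.

Besides the shell and the picture viewer there is one more tool, called after "Call:" as name(argument=value, ...) on one line, values as JSON. jog_arm: Moves the arm, as the interface text tells. Its arguments: {"type":"object","properties":{"plan":{"type":"string"},"squeeze":{"type":"number"}},"required":["plan"]}

```bash
ls; mkdir -p pics; python3 - <<'E'
from bench import env,cams
import cv2
print(env.get_obs())
for n in("side","top"):
    s=cams.snapshot(n); cv2.imwrite(f"pics/{n}0.png",s["img"][:,:,::-1]); print(n,s["K"],s["eye"],s["attitude"],[k for k in s])
    for q in["white_top","yellow_top","green_top","control_box","top_tube","kick_tip","kick_pivot","rest_mid","fixture","oil_bottle","tape_roll","spanner","screwdriver","drill","mallet","nut_dish"]:
        print(q,[(d["conf"],d["uv"]) for d in cams.pinpoint(n,q)[:2]])
print(env.get_obs()["clock"])
E
```

```text
pics
{'clock': 0.0, 'joint_positions': array([-1.24531866e+00,  5.28774936e-02,  1.40170658e+00,  3.96036646e-05,
        1.68859276e+00, -7.02764572e-02]), 'qd': array([ 0.00099126,  0.00150642,  0.00136172,  0.00072642, -0.00095167,
       -0.0002431 ]), 'joint_torque': array([ 1.12678939e-03, -3.81665361e+01, -3.60190272e+01, -1.06572877e-04,
        6.12843636e-03,  1.53939641e-05]), 'position': array([ 0.20234589, -0.48414807,  0.24446025]), 'eef_rot': array([ 8.32318308e-01, -5.54297399e-01, -6.14790730e-04, -4.99828229e-04]), 'force': array([-1.29697723, -0.98290057, -0.04980182]), 'ft_torque': array([-0.04157963,  0.03797578,  0.00921237]), 'grip_width': 0.08548649606920239}
side [[411.04905734   0.         317.75012094]
 [  0.         411.04905734 208.94627742]
 [  0.           0.           1.        ]] [0.01136211 1.11481878 0.87059177] [-0.10105139  0.48862507  0.84318756 -0.20017216] ['img', 'K', 'eye', 'attitude']
white_top [(0.47, [328.7, 198.3])]
yellow_top [(0.64, [308.5, 252.1]), (0.58, [345.2, 200.1])]
green_top [(0.49, [353.4, 207.3])]
control_box [(0.8, [341.9, 21
[... 710 characters left out ...]
9754    0.7126162 ] ['img', 'K', 'eye', 'attitude']
white_top [(0.39, [405.7, 179.8])]
yellow_top [(0.46, [404.6, 198.6])]
green_top [(0.65, [398.6, 220.0])]
control_box [(0.88, [397.9, 202.3])]
top_tube [(0.8, [299.1, 163.3])]
kick_tip [(0.69, [231.7, 205.0])]
kick_pivot [(0.73, [279.1, 192.2])]
rest_mid [(0.86, [303.0, 168.6])]
fixture [(0.94, [295.1, 200.9]), (0.33, [230.5, 202.8])]
oil_bottle [(0.73, [168.7, 184.9])]
tape_roll [(0.88, [182.9, 260.3]), (0.3, [406.7, 178.1])]
spanner [(0.84, [310.6, 255.6]), (0.35, [207.6, 141.6])]
screwdriver [(0.84, [461.6, 251.2])]
drill [(0.74, [474.7, 189.8])]
mallet [(0.76, [394.0, 136.4]), (0.57, [297.3, 200.4])]
nut_dish [(0.7, [205.6, 141.6])]
1.7
```

View pics/side0.png

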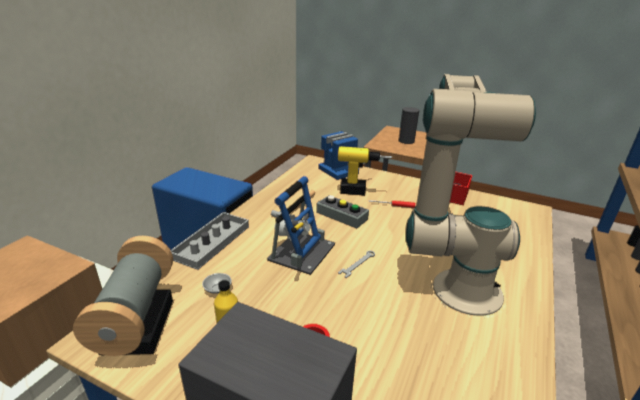

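View pics/top0.png

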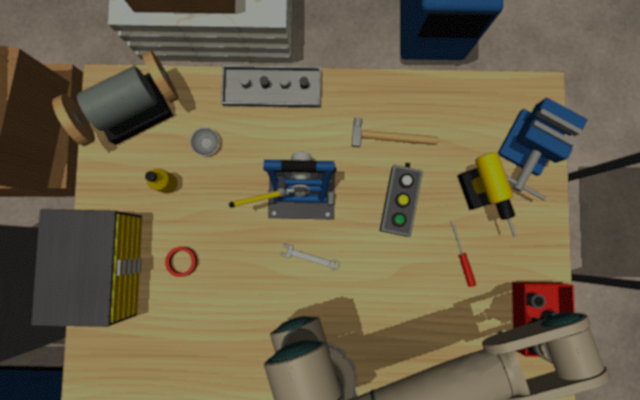

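```bash
cat > h.py <<'E'
import numpy as np,cv2
from scipy.spatial.transform import Rotation as R
from scipy.optimize import least_squares
CAL={"side":(np.array([[411.04905734,0,317.75012094],[0,411.04905734,208.94627742],[0,0,1]]),np.array([0.01136211,1.11481878,0.87059177]),R.from_quat([-0.10105139,0.48862507,0.84318756,-0.20017216])),
"top":(np.array([[489.75141285,0,318.1944683],[0,489.75141285,197.78333533],[0,0,1]]),np.array([0.39095869,0.00738562,1.47831113]),R.from_quat([0.03519679,-0.0358284,-0.699754,0.7126162]))}
def ray(c,uv):
    K,e,r=CAL[c]; p=np.linalg.solve(K,[uv[0],uv[1],1]); d=r.apply([p[0],-p[1],-p[2]]); return e,d
def onz(c,uv,z):
    e,d=ray(c,uv); return e+d*(z-e[2])/d[2]
def proj(c,P):
    K,e,r=CAL[c]; q=r.inv().apply(np.asarray(P)-e); q=q*[1,-1,-1]; q=np.atleast_2d(q); return (q@K.T)[:,:2]/q[:,2:]
def tri(uvt,uvs):
    f=lambda P:np.r_[proj("top",P)[0]-uvt,proj("side",P)[0]-uvs]
    s=least_squares(f,[.4,0,.1]); return s.x,s.fun
E
python3 - <<'E'
from h import *
im=cv2.imread("pics/top0.png")
hsv=cv2.cvtColor(im,cv2.COLOR_BGR2HSV)
roi=np.zeros(im.shape[:2],np.uint8); roi[165:235,385:420]=1
for n,lo,hi in[("white",(0,0,170),(179,60,255)),("yellow",(22,150,120),(35,255,255)),("green",(45,100,60),(85,255,255))]:
    m=cv2.inRange(hsv,lo,hi)*roi
    k,l,st,c=cv2.connectedComponentsWithStats(m); 
    for i in range(1,k):
        if st[i,4]>15: print(n,st[i],c[i],onz("top",c[i],.072))
for n,a,b in[("top_tube",[299.1,163.3],[294,186.6]),("pivot",[279.1,192.2],[301.2,223.5]),("rest",[303,168.6],[289.6,209.1]),("green",[398.6,220],[353.4,207.3])]:
    print(n,*tri(a,b))
print(onz("top",[231.7,205],.2),onz("top",[295.1,200.9],0))
for n,p,z in[("drill",[490,175],.15),("bottle",[168.7,184.9],0),("spanner",[310,257],0.01),("screwd",[461,251],0),("mallet",[394,136],0),("tape",[182,261],0)]: print(n,onz("top",p,z))
im=cv2.imread("pics/top0.png");cv2.imwrite("pics/topz.png",cv2.resize(im[130:280,200:440],None,fx=3.33,fy=3.33,interpolation=2))
im=cv2.imread("pics/side0.png");cv2.imwrite("pics/sidez.png",cv2.resize(im[160:280,240:400],None,fx=5,fy=5,interpolation=2))
E
```

```text
yellow [399 195   9   9  65] [403.         199.18461538] [ 0.53317381 -0.23737551  0.072     ]
green [394 214  11  11  88] [399.23863636 219.05681818] [ 0.47557514 -0.22660559  0.072     ]
top_tube [0.59913036 0.05635351 0.25268097] [ 0.37816775  0.90442395 -1.25470199 -0.23483205]
pivot [0.53713888 0.1135986  0.15840104] [ 0.02642048  0.06655182 -0.08462564 -0.01388199]
rest [0.60686255 0.05191356 0.16017392] [-0.5978468  -1.44501751  1.93617985  0.35308645]
green [ 0.47607409 -0.22527707  0.06346838] [-0.31153117 -0.95551776  1.3696266   0.1165763 ]
[0.49671557 0.23352827 0.2       ] [0.52924153 0.07724687 0.        ]
drill [ 0.59625665 -0.46221464  0.15      ]
bottle [0.57105879 0.46254511 0.        ]
spanner [0.36141653 0.0285967  0.01      ]
screwd [ 0.38729941 -0.42419456  0.        ]
mallet [ 0.73512066 -0.22209254  0.        ]
tape [0.34239932 0.41157915 0.        ]
```

View pics/topz.png

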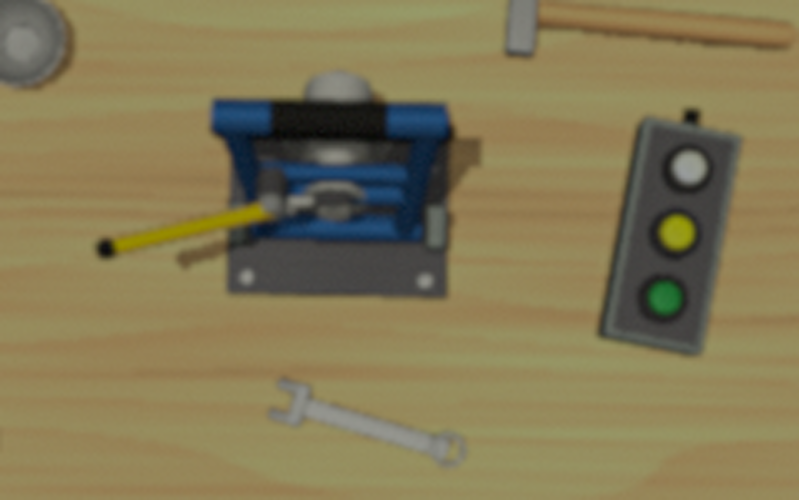

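View pics/sidez.png

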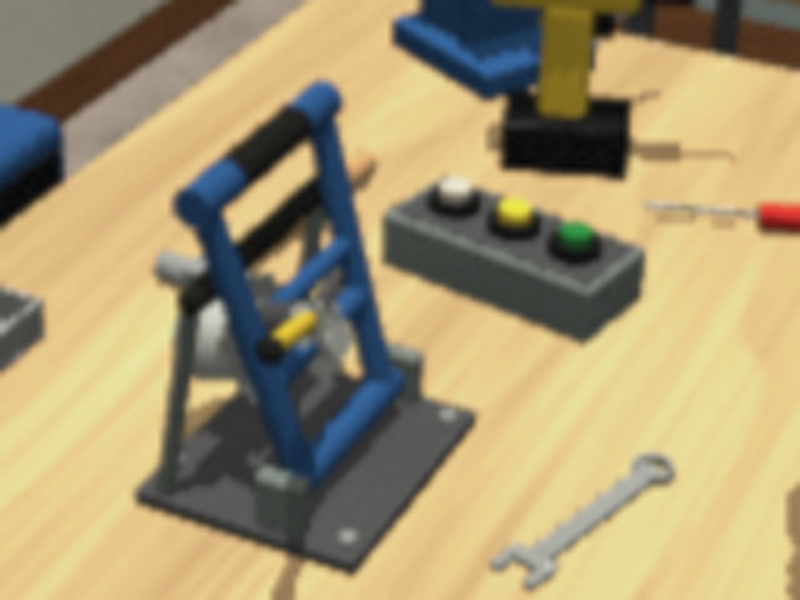

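```bash
cat >> h.py <<'E'
def fr(p,th):  # frame-local -> fixture
    c,s=np.cos(th),np.sin(th); p=np.asarray(p,float); return np.array([p[0]*c+p[2]*s,p[1],0.035-p[0]*s+p[2]*c])
def kt(k,th,r=.13,out=.09):
    a=np.deg2rad(20)-k; f=r/.13
    return fr([-.03-.06*f,.05+r*np.cos(a),.115+r*np.sin(a)],th)
def W(q,p):
    c,s=np.cos(q[2]),np.sin(q[2]); return np.array([q[0]+c*p[0]-s*p[1],q[1]+s*p[0]+c*p[1],p[2]])
E
python3 - <<'E'
from h import *
z=3.3333
pt=[(fr([0,0,.215],.3),"top",(299.1,163.3)),(fr([0,0,.215],.3),"side",(294,186.6)),
(fr([-.03,.05,.115],.3),"top",(279.1,192.2)),(fr([-.03,.05,.115],.3),"side",(301.2,223.5)),
(kt(0,.3),"top",(231.7,205)),(kt(0,.3),"side",(294.9,229.5)),
(fr([0,.09,.215],.3),"top",(200+213/z,130+117/z)),(fr([0,-.09,.215],.3),"top",(200+449/z,130+122/z)),
((-.06,.1,.012),"top",(200+230/z,130+292/z)),((-.06,-.1,.012),"top",(200+445/z,130+296/z))]
f=lambda q:np.concatenate([proj(c,W(q,p))[0]-u for p,c,u in pt])
s=least_squares(f,[.53,.07,0],loss="soft_l1"); q=s.x; print(q); print(f(q).reshape(-1,2).round(1))
for th in(.3,0):
  print("tube",th,W(q,fr([0,0,.215],th)))
for k in(0,.35,.7,1,1.3,1.745): print(k,W(q,kt(k,.3)),W(q,kt(k,.3,.09)))
print(W(q,fr([-.03,.05,.115],.3)))
print("white",onz("top",(406.6,180.4),.072))
o=__import__("bench").env.get_obs(); print(R.from_quat(o["eef_rot"]).as_matrix().round(4), o["clock"])
E
```

```text
[ 0.53450374  0.05787344 -0.00267272]
[[ 0.   2.1]
 [-1.1  3.3]
 [ 2.3 -0.7]
 [-0.   0.2]
 [ 0.4 -0.2]
 [ 0.1  0.2]
 [ 0.  -0.4]
 [-0.4 -0.4]
 [-1.5  0.5]
 [ 0.8  0.7]]
tube 0.3 [0.59804036 0.05770363 0.24039735]
tube 0 [0.53450374 0.05787344 0.25      ]
0 [0.49610815 0.23013672 0.21393728] [0.50960167 0.19251281 0.19541175]
0.35 [0.48295366 0.23801181 0.1713445 ] [0.50049472 0.1979648  0.16592444]
0.7 [0.4697614  0.23012385 0.12876579] [0.49136161 0.19250391 0.13644687]
1 [0.4596402  0.21149143 0.09620782] [0.48435463 0.17960454 0.11390674]
1.3 [0.4515737  0.18361553 0.07037196] [0.47877013 0.16030584 0.09602037]
1.745 [0.4448709  0.13072968 0.04916066] [0.47412973 0.12369256 0.08133563]
[0.53996208 0.10785903 0.1537293 ]
white [ 0.58805897 -0.24776654  0.072     ]
[[ 3.855e-01 -9.227e-01  0.000e+00]
 [-9.227e-01 -3.855e-01 -1.000e-04]
 [ 1.000e-04  0.000e+00 -1.000e+00]] 1.7
```

```bash
cat >> h.py <<'E'
def go(p,tilt=0.,head=0.):
    """shift/rotvec to TCP p, tool x heading head deg, tilt: rad rotation about world y (positive = tool top leans to +x)"""
    from bench import env
    o=env.get_obs(); r=R.from_quat(o["eef_rot"])
    T=R.from_euler("y",tilt)*R.from_euler("z",head,degrees=True)*R.from_euler("x",180,degrees=True)
    d=r.inv().apply(np.array(p)-o["position"]); w=(r.inv()*T).as_rotvec(degrees=True)
    print("t",round(o["clock"],2),"pos",o["position"].round(4),"F",o["force"].round(1),"w",round(o["grip_width"],4),"| shift",(d*1000).round(1),np.linalg.norm(d).round(3),"rot",w.round(1))
E
python3 - <<'E'
from h import *; from bench import env
go((.5893,-.248,.11)); print(env.nose_length)
E
```

```text
t 1.7 pos [ 0.2024 -0.4844  0.2453] F [ 0.8 -0.  -1. ] w 0.0858 | shift [ -69.  -448.1  135.3] 0.473 rot [  0.   -0.  -67.3]
0.014
```

Call:
jog_arm(plan="-10 -50 0 0 0 -8 0; -20 -100 0 0 0 -16 0; -30 -150 0 0 0 -24 0; -35 -200 20 0 0 -32 0; -40 -250 40 0 0 -40 0", squeeze=40)

```text
clock: 2.2
position: [0.4105, -0.3549, 0.2098]
eef_rot: [0.972, -0.233, 0.001, 0.001]
force: [-0.3, -0.6, 0.2]
grip_width: 0.0122
```

```bash
python3 - <<'E'
from h import *
go((.5893,-.248,.11))
E
```

```text
t 2.2 pos [ 0.4105 -0.3549  0.2098] F [-0.3 -0.6  0.2] w 0.0122 | shift [ 110.6 -176.5   99.9] 0.231 rot [  0.1  -0.1 -27. ]
```

Call:
jog_arm(plan="20 -40 10 0 0 -8 0; 45 -80 30 0 0 -16 0; 70 -120 50 0 0 -24 0; 95 -155 75 0 0 -27 0; 110 -175 95 0 0 -27 0")

```text
clock: 2.7
position: [0.5889, -0.2487, 0.1128]
eef_rot: [1.0, -0.001, -0.0, -0.0]
force: [0.8, -0.9, -0.1]
grip_width: 0.0002
```

Call:
jog_arm(plan="0 0 0 0 0 0 0; 0 0 0 0 0 0 0; 0 0 0 0 0 0 0")

```text
clock: 3.0
position: [0.5866, -0.252, 0.1158]
eef_rot: [1.0, -0.003, 0.001, 0.001]
force: [1.0, 0.2, 0.0]
grip_width: 0.0001
```

```bash
python3 - <<'E'
from h import *
from bench import cams
go((.5893,-.248,.11)); go((.5893,-.248,.0795))
for n in("side",):
    s=cams.snapshot(n); cv2.imwrite(f"pics/{n}1.png",cv2.resize(s["img"][140:260,240:400,::-1],None,fx=5,fy=5,interpolation=2))
    s=cams.snapshot("top"); cv2.imwrite(f"pics/top1.png",s["img"][:,:,::-1])
E
```

```text
t 3.0 pos [ 0.5866 -0.252   0.1158] F [1.  0.2 0. ] w 0.0001 | shift [ 2.6 -4.   5.8] 0.007 rot [ 0.1 -0.1 -0.4]
t 3.0 pos [ 0.5866 -0.252   0.1158] F [1.  0.2 0. ] w 0.0001 | shift [ 2.6 -4.  36.3] 0.037 rot [ 0.1 -0.1 -0.4]
```

View pics/side1.png

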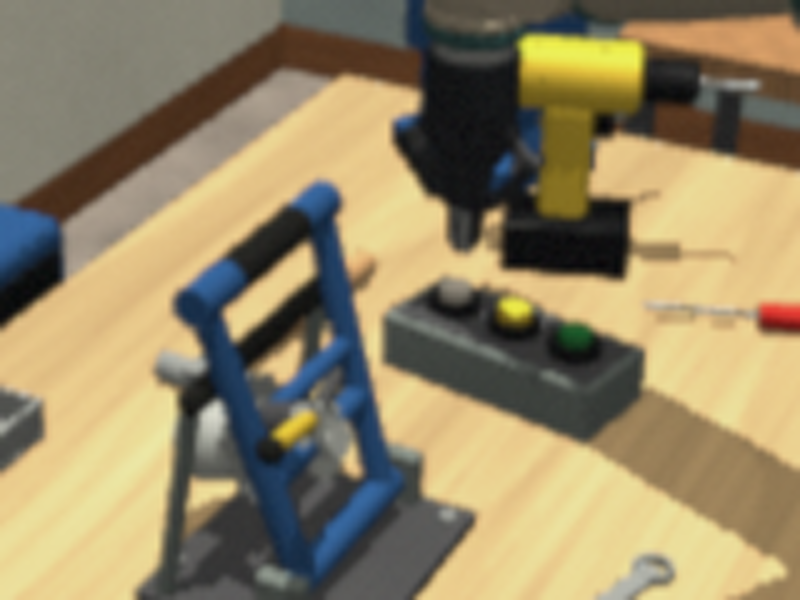

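View pics/top1.png

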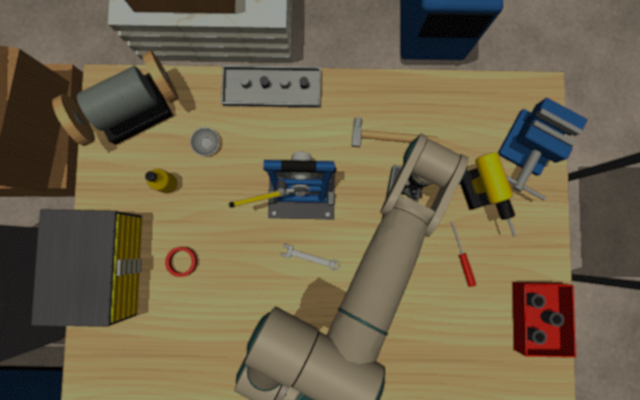

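Call:
jog_arm(plan="3 -4 15 0 0 0 0; 3 -4 28 0 0 0 0; 3 -4 34 0 0 0 0; 3 -4 38 0 0 0 0; 3 -4 38 0 0 0 0")

```text
clock: 3.6
position: [0.5896, -0.2469, 0.0798]
eef_rot: [1.0, -0.003, -0.0, 0.0]
force: [-12.0, 5.0, 24.0]
grip_width: -0.0
```

Call:
jog_arm(plan="0 0 0 0 0 0 0")

```text
clock: 3.7
position: [0.5896, -0.2469, 0.0797]
eef_rot: [1.0, -0.003, -0.0, 0.0]
force: [-11.6, 6.1, 22.6]
grip_width: 0.0002
```

```bash
python3 - <<'E'
from h import *
go((.5893,-.248,.079));go((.5325,-.2374,.1))
E
```

```text
t 3.7 pos [ 0.5896 -0.2469  0.0797] F [-11.6   6.1  22.6] w 0.0002 | shift [-0.3  1.1  0.7] 0.001 rot [ 0.   0.  -0.3]
t 3.7 pos [ 0.5896 -0.2469  0.0797] F [-11.6   6.1  22.6] w 0.0002 | shift [-57.2  -9.1 -20.3] 0.061 rot [ 0.   0.  -0.3]
```

Call:
jog_arm(plan="0 0 -25 0 0 0 0; -30 -5 -27 0 0 0 0; -57 -9 -27 0 0 0 0; -57 -9 -27 0 0 0 0; -57 -9 -27 0 0 0 0")

```text
clock: 4.2
position: [0.5326, -0.2377, 0.1029]
eef_rot: [1.0, -0.003, -0.0, -0.0]
force: [-0.8, -0.6, 0.3]
grip_width: -0.0002
```

```bash
python3 - <<'E'
from h import *
go((.5328,-.2374,.079))
E
```

```text
t 4.2 pos [ 0.5326 -0.2377  0.1029] F [-0.8 -0.6  0.3] w -0.0002 | shift [ 0.2 -0.3 23.9] 0.024 rot [-0.   0.  -0.3]
```

Call:
jog_arm(plan="0 0 14 0 0 0 0; 0 0 21 0 0 0 0; 0 0 25 0 0 0 0; 0 0 25 0 0 0 0; 0 0 25 0 0 0 0")

```text
clock: 4.7
position: [0.5336, -0.2378, 0.0799]
eef_rot: [1.0, -0.003, 0.0, 0.0]
force: [-5.6, 2.7, 14.9]
grip_width: 0.0
```

Call:
jog_arm(plan="0 0 -25 0 0 0 0; -30 -5 -27 0 0 0 0; -57 -11 -27 0 0 0 0; -57 -11 -27 0 0 0 0; -57 -11 -27 0 0 0 0")

```text
clock: 5.2
position: [0.4761, -0.2264, 0.1048]
eef_rot: [1.0, -0.003, -0.0, -0.0]
force: [-0.4, -0.3, 0.1]
grip_width: 0.0
```

```bash
python3 - <<'E'
from h import *
go((.4755,-.2266,.079))
E
```

```text
t 5.2 pos [ 0.4761 -0.2264  0.1048] F [-0.4 -0.3  0.1] w 0.0 | shift [-0.6  0.2 25.8] 0.026 rot [-0.   0.  -0.3]
```

Call:
jog_arm(plan="0 0 16 0 0 0 0; 0 0 23 0 0 0 0; 0 0 27 0 0 0 0; 0 0 27 0 0 0 0; 0 0 27 0 0 0 0")

```text
clock: 5.7
position: [0.4769, -0.2266, 0.08]
eef_rot: [1.0, -0.003, 0.0, 0.0]
force: [-5.6, 2.8, 11.2]
grip_width: -0.0
```

Call:
jog_arm(plan="0 0 -40 0 0 0 0; 0 0 -90 0 0 0 0; 0 0 -140 0 0 0 0; 0 -45 -180 0 0 0 0; 0 -95 -190 0 0 0 0")

```text
clock: 6.2
position: [0.4776, -0.1415, 0.2697]
eef_rot: [1.0, -0.004, 0.003, 0.001]
force: [0.5, -0.1, -0.5]
grip_width: -0.0001
```

```bash
python3 - <<'E'
from h import *
go((.5,.2,.28))
E
```

```text
t 6.2 pos [ 0.4776 -0.1415  0.2697] F [ 0.5 -0.1 -0.5] w -0.0001 | shift [  19.5 -341.6  -11. ] 0.342 rot [ 0.1 -0.3 -0.5]
```

Call:
jog_arm(plan="0 -45 -10 0 0 0 0; 0 -95 -10 0 0 0 0; 0 -145 -10 0 0 0 0; 0 -195 -10 0 0 0 0; 5 -240 -10 0 0 0 0")

```text
clock: 6.7
position: [0.4826, 0.1015, 0.2757]
eef_rot: [1.0, -0.002, 0.0, -0.0]
force: [0.1, -0.3, 0.5]
grip_width: -0.0004
```

Call:
jog_arm(plan="5 -40 0 0 0 0 0; 15 -75 0 0 0 0 0; 20 -95 0 0 0 0 0; 20 -95 0 0 0 0 0; 20 -95 0 0 0 0 0")

```text
clock: 7.2
position: [0.5035, 0.194, 0.275]
eef_rot: [1.0, -0.002, -0.0, 0.0]
force: [0.4, -0.6, -0.3]
grip_width: 0.0002
```

```bash
python3 - <<'E'
from h import *
from bench import cams
go((.505,.198,.24)); go((.505,.198,.225)); go((.495,.2,.15));go((.487,.195,.115))
for n in("side","top"):
    s=cams.snapshot(n); im=s["img"][:,:,::-1]
    im=im[150:270,230:390] if n=="side" else im[120:240,200:360]
    cv2.imwrite(f"pics/{n}2.png",cv2.resize(im,None,fx=5,fy=5,interpolation=2))
E
```

```text
t 7.2 pos [0.5035 0.194  0.275 ] F [ 0.4 -0.6 -0.3] w 0.0002 | shift [ 1.5 -4.  35. ] 0.035 rot [ 0.   0.1 -0.3]
t 7.2 pos [0.5035 0.194  0.275 ] F [ 0.4 -0.6 -0.3] w 0.0002 | shift [ 1.6 -4.  50. ] 0.05 rot [ 0.   0.1 -0.3]
t 7.2 pos [0.5035 0.194  0.275 ] F [ 0.4 -0.6 -0.3] w 0.0002 | shift [ -8.4  -6.  125.1] 0.125 rot [ 0.   0.1 -0.3]
t 7.2 pos [0.5035 0.194  0.275 ] F [ 0.4 -0.6 -0.3] w 0.0002 | shift [-16.3  -1.  160.1] 0.161 rot [ 0.   0.1 -0.3]
```

View pics/side2.png

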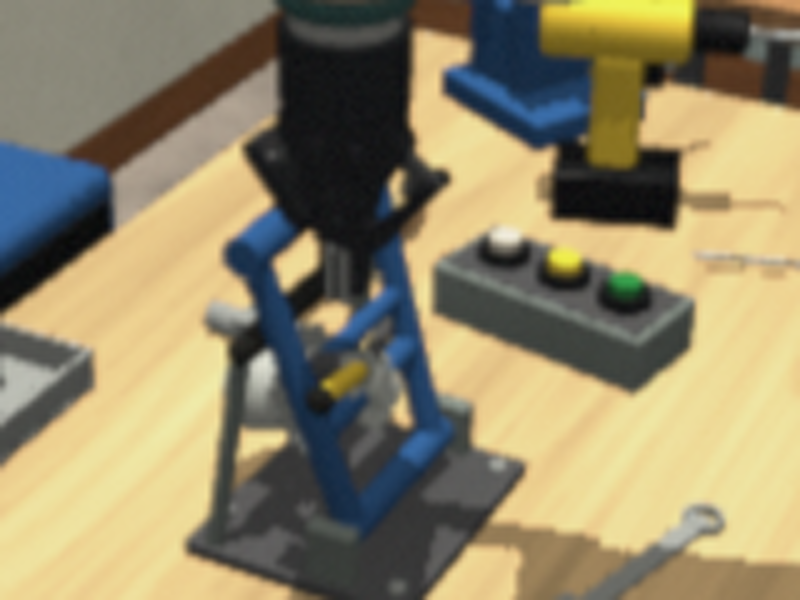

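View pics/top2.png

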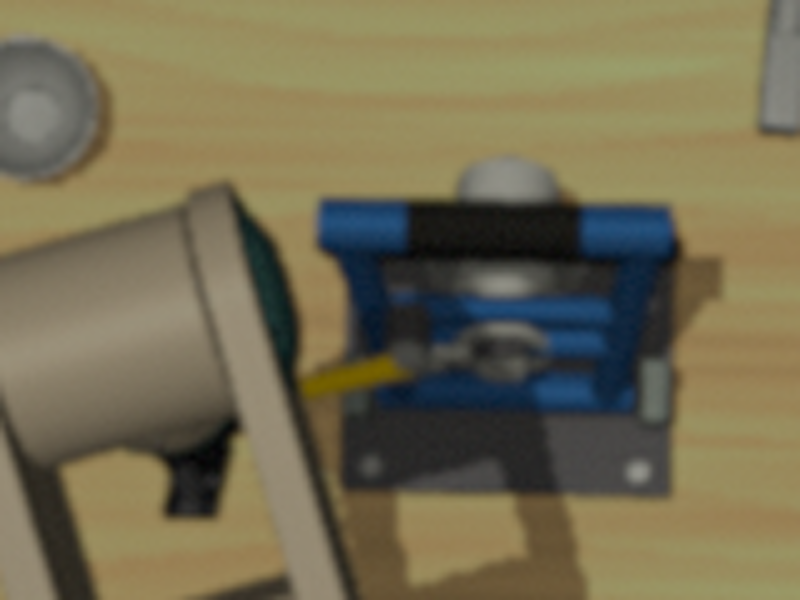

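Call:
jog_arm(plan="2 -5 30 0 0 0 0; 2 -5 50 0 0 0 0; -1 -6 70 0 0 0 0; -4 -6 90 0 0 0 0; -7 -6 110 0 0 0 0")

```text
clock: 7.8
position: [0.4963, 0.1992, 0.1667]
eef_rot: [1.0, -0.003, 0.001, -0.0]
force: [-3.7, -2.0, 7.0]
grip_width: -0.0002
```

```bash
python3 - <<'E'
from h import *
from bench import cams
go((.487,.195,.115))
s=cams.snapshot("side"); im=s["img"][150:270,230:390,::-1]
cv2.imwrite(f"pics/side3.png",cv2.resize(im,None,fx=5,fy=5,interpolation=2))
E
```

```text
t 7.8 pos [0.4963 0.1992 0.1667] F [-3.7 -2.   7. ] w -0.0002 | shift [-9.3  4.3 51.7] 0.053 rot [-0.  -0.1 -0.4]
```

View pics/side3.png

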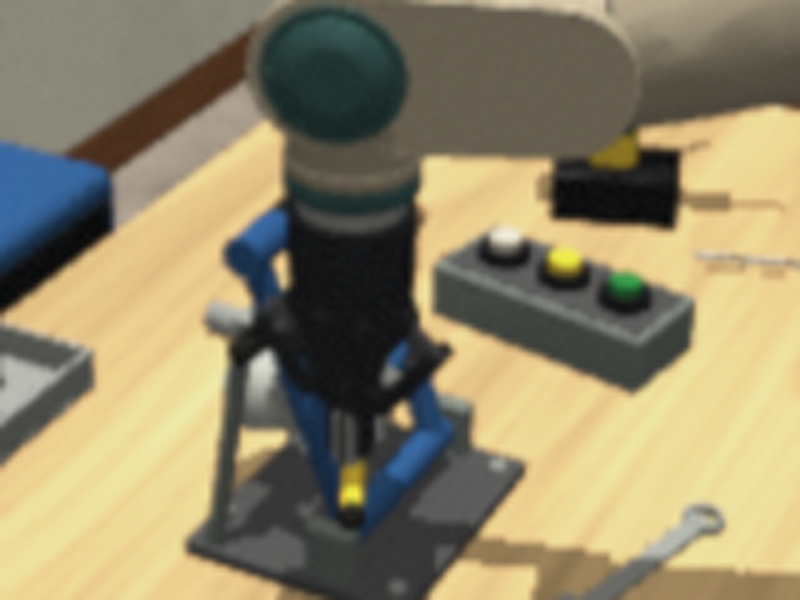

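Call:
jog_arm(plan="-3 0 18 0 0 0 0; -6 2 35 0 0 0 0; -9 4 52 0 0 0 0; -10 5 62 0 0 0 0; -10 5 62 0 0 0 0")

```text
clock: 8.35
position: [0.4858, 0.1941, 0.1025]
eef_rot: [1.0, -0.003, -0.001, 0.0]
force: [-0.2, 0.5, 0.5]
grip_width: 0.0001
```

```bash
python3 - <<'E'
from h import *
from bench import cams
go((.487,.195,.115))
s=cams.snapshot("side"); im=s["img"][150:270,230:390,::-1]
cv2.imwrite(f"pics/side4.png",cv2.resize(im,None,fx=5,fy=5,interpolation=2))
E
```

```text
t 8.35 pos [0.4858 0.1941 0.1025] F [-0.2  0.5  0.5] w 0.0001 | shift [  1.2  -0.9 -12.6] 0.013 rot [ 0.   0.1 -0.4]
```

View pics/side4.png

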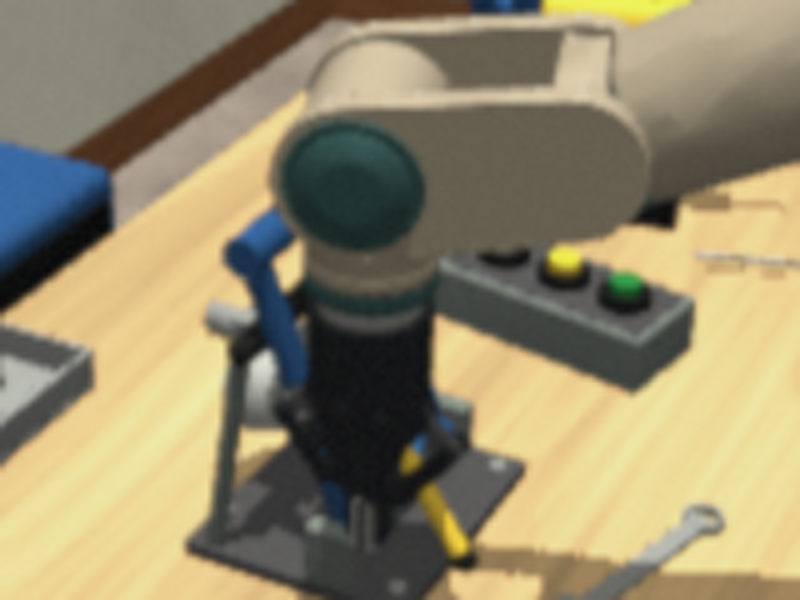

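Call:
jog_arm(plan="0 0 -45 0 0 0 0; 0 0 -95 0 0 0 0; 0 0 -145 0 0 0 0.5; 0 0 -195 0 0 0 1; 0 0 -240 0 0 0 1")

```text
clock: 8.9
position: [0.4862, 0.1948, 0.348]
eef_rot: [1.0, -0.003, 0.002, -0.001]
force: [0.1, -0.0, -0.2]
grip_width: 0.0429
```

```bash
python3 - <<'E'
from h import *
from bench import cams
go((.598,.0577,.33))
s=cams.snapshot("top"); im=s["img"][120:240,200:360,::-1]
cv2.imwrite(f"pics/top5.png",cv2.resize(im,None,fx=5,fy=5,interpolation=2))
s=cams.snapshot("side")
E
```

```text
t 8.9 pos [0.4862 0.1948 0.348 ] F [ 0.1 -0.  -0.2] w 0.0429 | shift [112.6 136.4  18.3] 0.178 rot [-0.1 -0.2 -0.3]
```

View pics/top5.png

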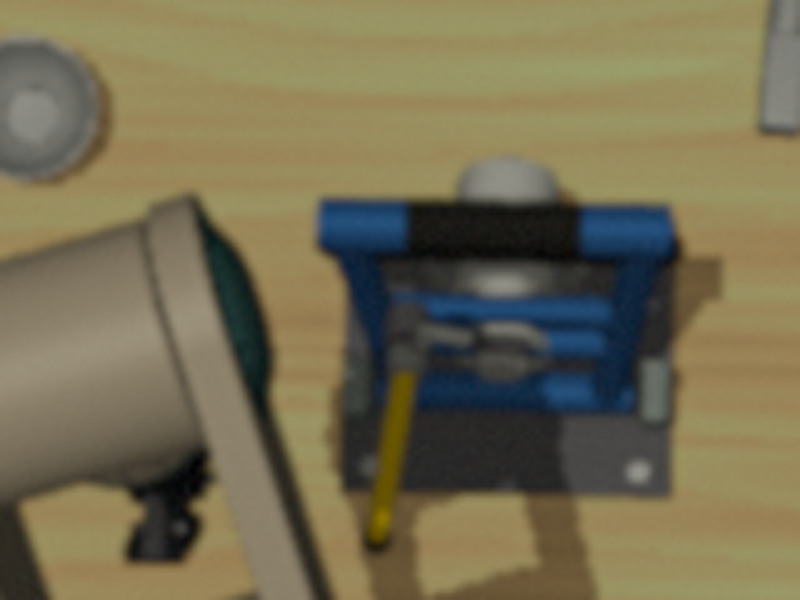

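Call:
jog_arm(plan="30 38 0 0 0 0 1; 62 75 0 0 0 0 1; 92 112 0 0 0 0 1; 112 136 10 0 0 0 1; 112 136 15 0 0 0 1")

```text
clock: 9.5
position: [0.5991, 0.0548, 0.3271]
eef_rot: [1.0, -0.005, -0.001, 0.0]
force: [-0.7, 0.7, -0.5]
grip_width: 0.0856
```

Call:
jog_arm(plan="0 0 0 0 0 0 1; 0 0 0 0 0 0 1")

```text
clock: 9.7
position: [0.5972, 0.059, 0.3294]
eef_rot: [1.0, -0.002, 0.001, -0.0]
force: [-0.3, 0.1, 0.3]
grip_width: 0.085
```

```bash
python3 - <<'E'
from h import *
from bench import cams
q=[.5345,.0579,-.0027]; print(proj("top",W(q,kt(1.745,.3))))
go((.598,.0577,.235))
s=cams.snapshot("side"); im=s["img"][130:270,230:390,::-1]
cv2.imwrite(f"pics/side6.png",cv2.resize(im,None,fx=4.2,fy=4.2,interpolation=2))
print(cams.pinpoint("side","top_tube"))
E
```

```text
[[275.31963641 227.79789307]]
t 9.7 pos [0.5972 0.059  0.3294] F [-0.3  0.1  0.3] w 0.085 | shift [ 0.7  1.4 94.4] 0.094 rot [-0.  -0.1 -0.3]
[{'uv': [294.6, 186.0], 'conf': 0.84}]
```

View pics/side6.png

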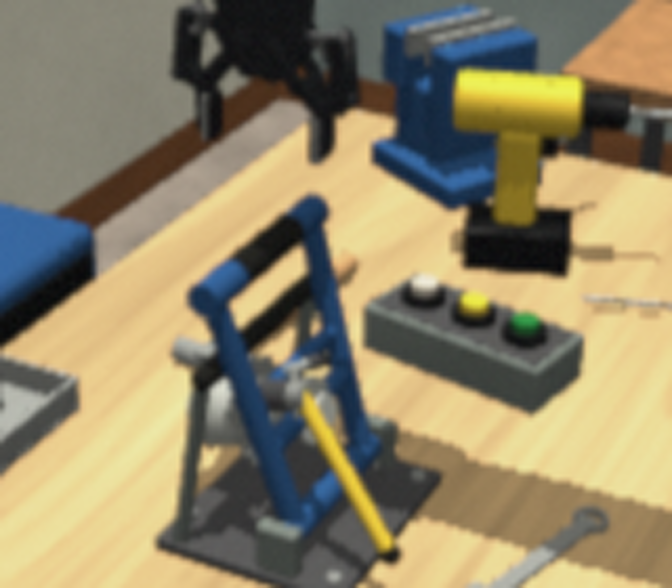

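Call:
jog_arm(plan="1 1 40 0 0 0 1; 1 1 75 0 0 0 1; 1 1 93 0 0 0 1; 1 1 93 0 0 0 1; 1 1 93 0 0 0 0.6", squeeze=40)

```text
clock: 10.3
position: [0.5986, 0.058, 0.2371]
eef_rot: [1.0, -0.002, 0.001, 0.0]
force: [0.5, 0.4, 1.7]
grip_width: 0.0731
```

Call:
jog_arm(plan="0 0 0 0 0 0 0; 0 0 0 0 0 0 0; 0 0 0 0 0 0 0; 0 0 0 0 0 0 0; 0 0 0 0 0 0 0")

```text
clock: 10.8
position: [0.5993, 0.0574, 0.2368]
eef_rot: [1.0, -0.003, 0.002, -0.0]
force: [4.0, 0.0, 4.7]
grip_width: 0.0266
```

```bash
python3 - <<'E'
from h import *
from bench import cams
go((.598,.0577,.235))
s=cams.snapshot("side"); im=s["img"][130:270,230:390,::-1]
cv2.imwrite(f"pics/side7.png",cv2.resize(im,None,fx=4.2,fy=4.2,interpolation=2))
E
```

```text
t 10.8 pos [0.5993 0.0574 0.2368] F [4.  0.  4.7] w 0.0266 | shift [-1.3 -0.3  1.8] 0.002 rot [-0.  -0.2 -0.3]
```

View pics/side7.png

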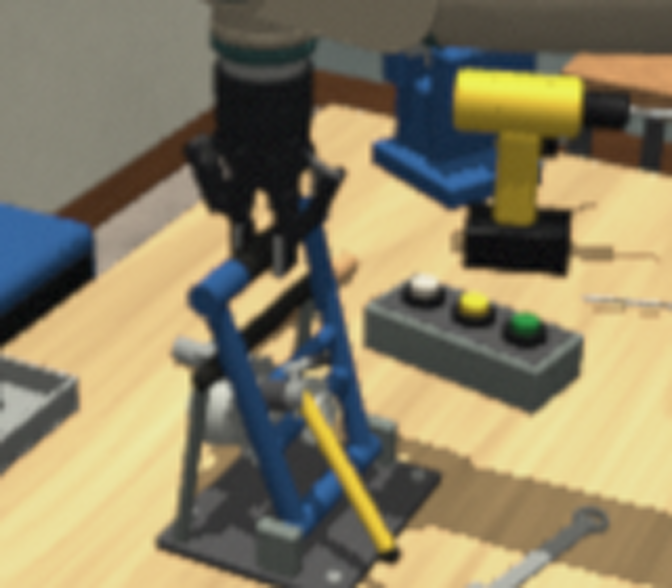

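Call:
jog_arm(plan="-5 0 -2 0 1.4 0 0; -15 0 -4 0 4.3 0 0; -26 0 -6 0 7.2 0 0; -36 0 -8 0 10 0 0; -41 0 -9 0 11.5 0 0")

```text
clock: 11.35
position: [0.5571, 0.0576, 0.2454]
eef_rot: [0.995, -0.003, 0.102, 0.0]
force: [1.8, -0.8, 3.0]
grip_width: 0.0266
```

```bash
python3 - <<'E'
from h import *
go((.5368,.0577,.2469),tilt=-.3)
E
```

```text
t 11.35 pos [0.5571 0.0576 0.2454] F [ 1.8 -0.8  3. ] w 0.0266 | shift [-19.5   0.   -5.5] 0.02 rot [ 0.1  5.5 -0.3]
```

Call:
jog_arm(plan="-7 0 -2 0 1.8 0 0; -14 0 -4 0 3.8 0 0; -19 0 -5 0 5.3 0 0; -20 0 -5.5 0 5.5 0 0; -20 0 -5.5 0 5.5 0 0")

```text
clock: 11.85
position: [0.5369, 0.0577, 0.2465]
eef_rot: [0.989, -0.003, 0.148, 0.0]
force: [1.7, 1.2, 4.2]
grip_width: 0.0269
```

Call:
jog_arm(plan="0 0 0 0 0 0 0; 0 0 0 0 0 0 0; 0 0 0 0 0 0 0")

```text
clock: 12.15
position: [0.5374, 0.0577, 0.2465]
eef_rot: [0.989, -0.003, 0.148, 0.0]
force: [0.9, 0.2, 5.0]
grip_width: 0.0268
```

```bash
python3 - <<'E'
from h import *
from bench import cams,env
go((.5368,.0577,.2469),tilt=-.3)
o=env.get_obs(); r=R.from_quat(o["eef_rot"]); g=o["position"]+r.apply([0,0,-.005]); print("grasp",g,"angle",np.arctan2(g[0]-.5345,g[2]-.035))
for n in("side","top"):
    s=cams.snapshot(n); im=s["img"][:,:,::-1]
    im=im[130:270,230:390] if n=="side" else im[120:240,200:360]
    cv2.imwrite(f"pics/{n}8.png",cv2.resize(im,None,fx=4.2,fy=4.2,interpolation=2))
    for qn in["kick_pivot","top_tube","kick_tip"]: print(n,qn,cams.pinpoint(n,qn)[:1])
    q=[.5345,.0579,-.0027]
    for th in(-.1,0,.1): print(th,proj(n,W(q,fr([-.03,.05,.115],th))),proj(n,W(q,kt(1.745,th))),proj(n,W(q,fr([0,.09,.215],th))),proj(n,W(q,fr([0,-.09,.215],th))))
E
```

```text
t 12.15 pos [0.5374 0.0577 0.2465] F [0.9 0.2 5. ] w 0.0268 | shift [-0.5  0.  -0.6] 0.001 rot [ 0.1  0.1 -0.3]
grasp [0.53595076 0.05772798 0.25127139] angle 0.006707942595231348
side kick_pivot [{'uv': [312.8, 227.2], 'conf': 0.69}]
side top_tube [{'uv': [311.1, 187.2], 'conf': 0.72}]
side kick_tip [{'uv': [320.7, 266.4], 'conf': 0.61}]
-0.1 [[313.90085815 229.22249805]] [[322.70897586 269.98876727]] [[302.90883827 205.6167441 ]] [[327.69064748 182.51349743]]
0 [[310.79281692 227.39378185]] [[323.2722768  268.00877958]] [[296.71840588 203.65392187]] [[321.99215877 180.86929055]]
0.1 [[307.60917501 225.84686224]] [[323.59386262 265.90266131]] [[290.60538865 202.32145674]] [[316.3385068  179.80632772]]
top kick_pivot []
top top_tube [{'uv': [297.1, 186.6], 'conf': 0.72}]
top kick_tip []
-0.1 [[281.09564396 208.76727945]] [[276.36569599 227.74497688]] [[262.47787489 197.41527237]] [[333.81729938 198.90640561]]
0 [[281.11748415 204.51453232]] [[276.09855838 228.21606928]] [[262.70451719 188.9164451 ]] [[333.98137317 190.40590865]]
0.1 [[281.17358191 200.17691293]] [[275.83335033 228.38636141]] [[263.0245054  180.54754879]] [[334.11612664 182.03278599]]
```

View pics/side8.png

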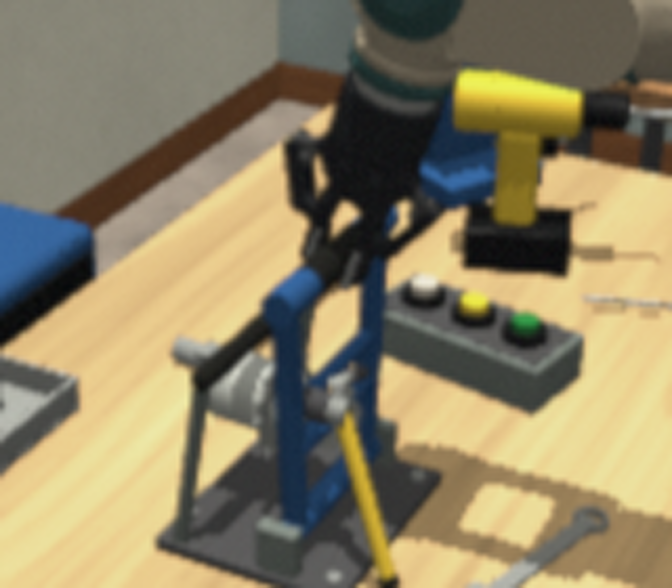

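View pics/top8.png

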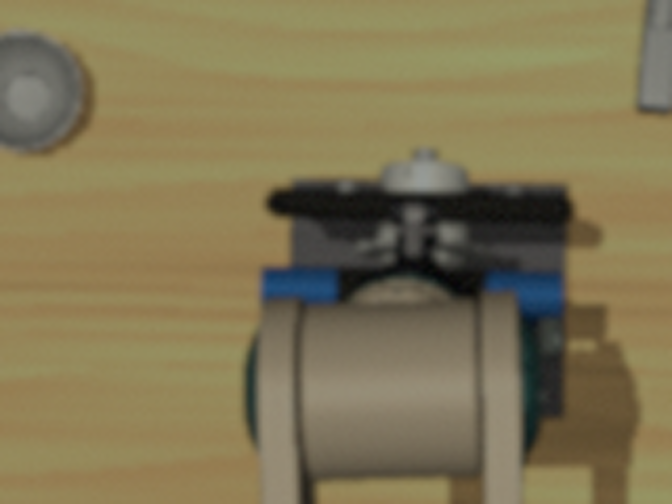

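```bash
python3 - <<'E'
from bench import env
o=env.get_obs(); print(o["clock"],o["qd"].round(4),o["force"],o["grip_width"])
print(env.sign_off())
E
```

```text
12.55 [ 0.0004  0.0004 -0.0013  0.0001  0.0007 -0.0003] [2.00791832 1.21862045 5.85129406] 0.026884318760102457
the job is handed in; nothing more can be done
None
```

I pressed the white, yellow and green buttons in that order, flipped the kickstand down while the frame leaned on its rest, then gripped the top tube and raised the frame upright. I handed it in still holding the frame, at 12.55 s; `sign_off` gave no verdict.

- **Buttons:** Each press stopped with the fingertips about 66 mm above the bench, which is fully in, at 23, 15 and 11 N. All three look released in the last picture. I had no direct reading of button travel.
- **Kickstand:** The foot appears where a fully-down leg should put it, within 1–2 px, and the frame was still on its rest when it snapped down.
- **Frame at hand-in:** The tilt was about 0.007 rad from the grasp point and 0–0.01 rad from the tube ends in the top picture. The arm joints were under 0.002 rad/s. The grip was holding at 26.9 mm opening with a 40 N squeeze setting.
- **Checks that failed or disagreed:** The top camera's networks missed the kickstand pivot and foot in the last look because the arm hid them. The networks' side-view pivot and foot were 2–3 px off the model. By eye in that picture the foot agreed with upright to about 1 px. I didn't measure contact force on the tube directly.

I saw no tool moved, but I didn't measure the tools again at the end.

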